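# Find the rocking corner of the jig plate and press its shim flat

### The arm

A 6-joint arm with a two-finger parallel gripper is mounted at the origin on the work surface. World frame = base frame: x ahead of the robot, y to its left, z up, the work surface at z = 0. Lengths are in m, angles in rad, forces in N, time in s.
With the tool pointing down it reaches from about 0.35 to 0.775 m from the base axis. Payload 7.3 kg.
Tool frame: the origin (TCP) lies at the very end of the fingers, on their centre line; the grasp point (between the pads) lies 19 mm behind it; z points along the fingers, y is the line along which they close (so a half turn about z gives the same grasp; the last joint's range is limited). The gripper opens to 92 mm and grips with 3 to 60 N. Pads are 19 mm wide; open, the fingers measure 130 mm over their backs; the gripper's body (75 mm by 190 mm) begins 47 mm behind the grasp point.
Start: joints at [0.988, 0.342, 1.524, -0, 1.275, -0.146], TCP at [0.222, 0.476, 0.227] pointing down, gripper open.
Joint ranges: [-2.53, 2.53], [-0.77, 2.02], [0.04, 2.7], [-1, 4.14], [0.28, 2.66], [-3.11, 3.11]. Speed limits (rad/s): [2.57, 2.57, 3.14, 3.14, 3.14, 3.14].

### API

Orientations are given as [roll, pitch, yaw] about the fixed x, y, z axes, in that order (R = Rz(yaw) Ry(pitch) Rx(roll)).
In Python, from cell import robot gives the robot as it stands. The module is installed in compiled form; this text tells all that it offers.
- The arm moves only by the tool arm_command, never from a script. Its argument "moves" is a list of rows, each a list of 3 entries, a list of its own where there are three numbers: the shift along the tool's x, y, z in m, then the turn, a rotation vector about the tool's x, y, z in rad, then the finger opening in m, from 0 to 0.0918. In form: [[[dx, dy, dz], [ax, ay, az], claw], ...]. A call has exactly 5 rows; each row is the pose to reach, as a shift and turn from the pose commanded when the call began, along the tool's axes at that moment; what a row does not reach only later rows make up. A row lasts 1/10 s, in which the tool goes at most 50 mm and 8.59 degrees, less where a joint would pass 70% of its speed; a pose out of reach is approached as far as the arm can. A call with a gripper value outside its range is refused whole. The fingers move at their own pace and stop on an object; "squeeze" is the grip in N (left out, the last holds). Time passes only in rows, so rows that repeat a pose let the fingers close, or fill a call up. It gives the time, the measured TCP pose, the force, the opening and the grip force at its end, in the units of the state.
- robot.observe(): the state, without advancing time (a new reading comes with each control period).
- robot.read_camera(name): name is "scene" or "top"; returns the picture (384x512x3 uint8, red, green, blue); there is no depth.
- robot.camera_model(name): a dict with "fx", "fy", "cx", "cy" (pixels), "k1" (the pictures are not rectified: a ray, as slopes to the right and down, at radius r is drawn at 1 + k1 r^2 times it, then the intrinsics apply), "R" (3x3) and "t" (3): a world point X has camera coordinates R X + t. Camera axes: x right, y down, z forward; pixel columns grow to the right and rows downward; lengths in m; the calibration is good to about 2 mm. A picture is of the moment at which its call begins. camera_model takes no time and is no camera call.
- robot.hand_in(): hands the job in; it is judged then, once.
The state is a dict: "time": time; "qpos": joint angles; "qvel": joint speeds; "joint_efforts": joint torques, N m; "tool_pos": TCP position; "tool_rot": TCP orientation; "contact_force": force on the tool from outside, world axes, zero at the start; "torque": the same for the moment, N m; "opening": finger opening in m; "grip_force": force on a finger pad.
Only numpy, scipy, OpenCV 4.12 (cv2) and the standard library are available. Lean on these libraries where they do the work, as an engineer would, in place of code of your own. Each camera call takes 0.05 s, during which the arm holds its last target. There are 200 camera calls.

### The job

The jig plate on the press bed rocks at one corner. With the fingertips, press down on the plate's corners beside the shims to find the one that gives, then press the round steel shim at that corner fully down, flat with the plate. Leave the other three shims standing and the things around the bed where they are; do not lift, shift or grip anything, and finish with the hand clear.

Things in the scene. Friction and masses are not known exactly. Their poses are not given: they have to be found in the camera images.
- plate: the jig plate: bare aluminium square, 190 x 190 x 12 mm, lying loose on four round foot pads (48 mm across, one under each shim hole). Origin: centre of its underside; x, y along its sides, z up; its top is 46 mm above the table when level. Two fixed 10 mm dowels locate it at y = +80 and -80 mm, 6 mm proud. Its middle (35 mm round) carries a steel angle and black blocks 30 mm high
- bed: the press bed under the plate, a fixed white slab with a dark top face, 240 x 240 x 20 mm; origin at the centre of its underside, on the table; its axes are those of the plate
- corner_1 (a point): a pressing place on the plate's flat top, at its +x +y corner: 78 mm from the plate's centre in x and in y, 17 mm in from both edges. One of the four corners, a different one each time, has a 4 mm gap beneath: a press of 3 to 5 N here dips it about 4 mm (plate tilts 0.05 rad) and it comes back when let go; the sound ones do not give
- corner_2 (a point): a pressing place on the plate's flat top, at its +x -y corner: 78 mm from the plate's centre in x and in y, 17 mm in from both edges. One of the four corners, a different one each time, has a 4 mm gap beneath: a press of 3 to 5 N here dips it about 4 mm (plate tilts 0.05 rad) and it comes back when let go; the sound ones do not give
- corner_3 (a point): a pressing place on the plate's flat top, at its -x +y corner: 78 mm from the plate's centre in x and in y, 17 mm in from both edges. One of the four corners, a different one each time, has a 4 mm gap beneath: a press of 3 to 5 N here dips it about 4 mm (plate tilts 0.05 rad) and it comes back when let go; the sound ones do not give
- corner_4 (a point): a pressing place on the plate's flat top, at its -x -y corner: 78 mm from the plate's centre in x and in y, 17 mm in from both edges. One of the four corners, a different one each time, has a 4 mm gap beneath: a press of 3 to 5 N here dips it about 4 mm (plate tilts 0.05 rad) and it comes back when let go; the sound ones do not give
- cap_a (a point): centre of the top of one of the four shims: an upright round steel stud, 22 mm across with a brass line below its top, in a 29 mm hole of the plate, 55 mm from the plate's centre in x and in y, so about 33 mm from the corner's pressing place; its top stands 6.5 mm above the plate at the start. Which corner this one stands at changes each time
- cap_b (a point): centre of the top of one of the four shims: an upright round steel stud, 22 mm across with a brass line below its top, in a 29 mm hole of the plate, 55 mm from the plate's centre in x and in y, so about 33 mm from the corner's pressing place; its top stands 6.5 mm above the plate at the start. Which corner this one stands at changes each time
- cap_c (a point): centre of the top of one of the four shims: an upright round steel stud, 22 mm across with a brass line below its top, in a 29 mm hole of the plate, 55 mm from the plate's centre in x and in y, so about 33 mm from the corner's pressing place; its top stands 6.5 mm above the plate at the start. Which corner this one stands at changes each time
- cap_d (a point): centre of the top of one of the four shims: an upright round steel stud, 22 mm across with a brass line below its top, in a 29 mm hole of the plate, 55 mm from the plate's centre in x and in y, so about 33 mm from the corner's pressing place; its top stands 6.5 mm above the plate at the start. Which corner this one stands at changes each time
- shim_a (a joint): how far the shim with top cap_a has been pressed down, m: 0 as found (6.5 mm proud), 0.006 fully down, 0.5 mm short of level with the plate's top. It moves with about 12 N of steady friction and stays where it is left; going down, it wedges the foot pad round it up by 4 mm: this just fills the gap at the loose corner, and would tilt the plate at a sound one
- shim_b (a joint): how far the shim with top cap_b has been pressed down, m: 0 as found (6.5 mm proud), 0.006 fully down, 0.5 mm short of level with the plate's top. It moves with about 12 N of steady friction and stays where it is left; going down, it wedges the foot pad round it up by 4 mm: this just fills the gap at the loose corner, and would tilt the plate at a sound one
- shim_c (a joint): how far the shim with top cap_c has been pressed down, m: 0 as found (6.5 mm proud), 0.006 fully down, 0.5 mm short of level with the plate's top. It moves with about 12 N of steady friction and stays where it is left; going down, it wedges the foot pad round it up by 4 mm: this just fills the gap at the loose corner, and would tilt the plate at a sound one
- shim_d (a joint): how far the shim with top cap_d has been pressed down, m: 0 as found (6.5 mm proud), 0.006 fully down, 0.5 mm short of level with the plate's top. It moves with about 12 N of steady friction and stays where it is left; going down, it wedges the foot pad round it up by 4 mm: this just fills the gap at the loose corner, and would tilt the plate at a sound one
- pin_bin: bystander: small open grey plastic bin of bent steel pins, 110 x 80 x 45 mm, loose on the table beside the bed; origin at the centre of its underside
- knob_handle: bystander: black turned handle standing loose on the table, 34 mm across at its foot, 60 mm high; origin at the centre of its underside
- wrench: bystander: steel open wrench, 150 mm long, lying loose on the table along its x; origin under its middle

How it is judged:
By the outcome, as a careful person would: the job done as asked, in the order asked, and still so for the second after the job is handed in, with the robot touching nothing.
It also fails if it takes over 51 s, if anything falls off the work surface, if the arm or the gripper's body presses on something with over 40 N, if the wrist force passes 120 N, or if a joint passes its speed limit or range.

## Working session

There is one attempt and no reset: what is moved stays moved. The work goes in short steps, Python scripts to look and compute and a tool call to move; the robot and the scene stay as the last step left them, time stands still between calls to the robot, and variables do not carry over. Pictures are saved under pics/ and viewed, at most 10 in all, crops included, and the job is handed in when it is done.

Besides the shell and the picture viewer there is one more tool, called after ">>>" by a JSON object that holds its "method" and its "body", one argument or row to a line. arm_command: Moves the arm, as the interface text tells. Its arguments: {"type":"object","properties":{"moves":{"type":"array"},"squeeze":{"type":"number"}},"required":["moves"]}

```bash
mkdir -p pics && python3 - <<'E'
from cell import robot
import cv2,json
for n in ("top","scene"):
    im=robot.read_camera(n); cv2.imwrite(f"pics/{n}0.png",im[:,:,::-1])
    print(n,{k:(v.tolist() if hasattr(v,'tolist') else v) for k,v in robot.camera_model(n).items()})
print(robot.observe())
E
```

```text
top {'fx': 425.4461897347137, 'fy': 425.4461897347137, 'cx': 248.18766231364552, 'cy': 192.99958180956722, 'k1': 0.03711513029837454, 'R': [[0.026539163370309475, -0.9992434264618615, -0.028429693638210345], [-0.9984018544448332, -0.025075894079417595, -0.05064520290448262], [0.049893986097749365, 0.02972834016349223, -0.9983119832709619]], 't': [0.03742075644527138, 0.5550489077845516, 0.8663493030319125]}
scene {'fx': 371.68199507839466, 'fy': 371.68199507839466, 'cx': 256.8617921219016, 'cy': 190.51243553968473, 'k1': -0.021446703163053728, 'R': [[-0.4306344892526364, 0.902422355384299, 0.013705078211179287], [0.7519824105669441, 0.3671591177057265, -0.5474638220772954], [-0.49907553623078826, -0.22545082565430136, -0.8367171172790389]], 't': [0.2118671491171031, -0.3945703671914138, 1.2615616561927223]}
{'time': 0.1, 'qpos': array([ 9.88017979e-01,  3.42648928e-01,  1.52492211e+00,  3.10379763e-06,
        1.27542702e+00, -1.45986566e-01]), 'qvel': array([ 0.00102882, -0.00166784, -0.00329156, -0.00048033,  0.00058451,
       -0.00046637]), 'joint_efforts': array([ 2.24097559e-03, -4.32005060e+01, -2.44694567e+01,  7.18722283e-02,
        5.25809114e-02, -6.02231557e-05]), 'tool_pos': array([0.22185876, 0.47540836, 0.2261164 ]), 'tool_rot': array([-3.14020263e+00, -2.07378597e-04,  2.70479982e+00]), 'contact_force': array([-0.64672539, -0.6456684 ,  0.27548899]), 'torque': array([-0.0367083 ,  0.00549973,  0.00668114]), 'grip_force': 0.0, 'opening': 0.09201405896764364}
```

View pics/top0.png

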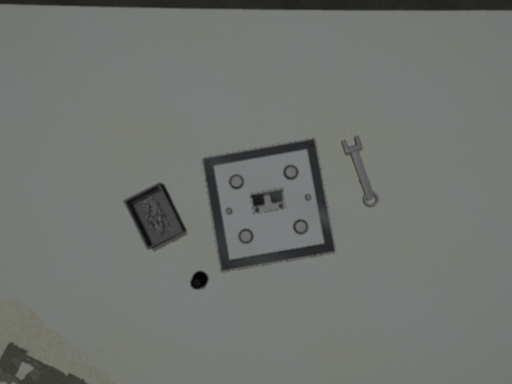

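View pics/scene0.png

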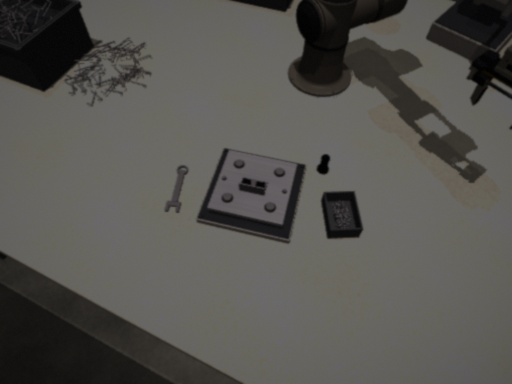

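The top view shows shims near (237,181), (291,172), (301,227) and (246,236), and dowels at (229,211) and (308,197). The handle is at (199,280), the bin at (156,216) and the wrench at about (360,172). Next I refine these positions.

```bash
cat > h.py <<'E'
import numpy as np,cv2
from cell import robot
def ray(n,uv):
    m=robot.camera_model(n);K=np.array([[m['fx'],0,m['cx']],[0,m['fy'],m['cy']],[0,0,1]])
    p=cv2.undistortPoints(np.array(uv,float).reshape(-1,1,2),K,np.array([m['k1'],0,0,0.])).reshape(-1,2)
    R=np.array(m['R']);t=np.array(m['t'])
    return -R.T@t,np.c_[p,np.ones(len(p))]@R
def world(n,uv,z):
    c,d=ray(n,uv); return c+d*((z-c[2])/d[:,2])[:,None]
def proj(n,X):
    m=robot.camera_model(n);K=np.array([[m['fx'],0,m['cx']],[0,m['fy'],m['cy']],[0,0,1]])
    return cv2.projectPoints(np.array(X,float).reshape(-1,1,3),cv2.Rodrigues(np.array(m['R']))[0],np.array(m['t']),K,np.array([m['k1'],0,0,0.]))[0].reshape(-1,2)
E
python3 - <<'E'
from h import *
im=cv2.imread('pics/top0.png'); g=cv2.cvtColor(im,cv2.COLOR_BGR2GRAY)
# plate outline: bright region inside the dark bed
x0,y0=195,130; c=g[y0:280,x0:345]
_,b=cv2.threshold(c,0,255,cv2.THRESH_OTSU)
n,l,s,ce=cv2.connectedComponentsWithStats(b)
lab=l[215-y0,270-x0]; print('area',s[lab])
cn=max(cv2.findContours((l==lab).astype('uint8'),cv2.RETR_EXTERNAL,cv2.CHAIN_APPROX_NONE)[0],key=cv2.contourArea).reshape(-1,2)+[x0,y0]
W=world('top',cn,0.046)
r=cv2.minAreaRect(W[:,:2].astype('float32')*1000); print('plate rect mm',r)
up=cv2.resize(c,None,fx=6,fy=6,interpolation=cv2.INTER_CUBIC)
ho=cv2.HoughCircles(up,cv2.HOUGH_GRADIENT,1,150,param1=80,param2=20,minRadius=28,maxRadius=55)
for q in ho[0]:
    uv=(q[:2]+.5)/6-.5+[x0,y0]; print('circ',uv,q[2]/6,world('top',[uv],0.0525)[0])
print('dowels',world('top',[[229,211],[308,197]],0.052))
print('knob',world('top',[[199,280]],0.03),'bin',world('top',[[156,216]],.03),'wrench',world('top',[[347,145],[370,199]],.0))
cv2.imwrite('pics/up.png',cv2.resize(im[130:280,195:345],(600,600),interpolation=cv2.INTER_CUBIC))
s=cv2.imread('pics/scene0.png');cv2.imwrite('pics/su.png',cv2.resize(s[135:250,190:310],(720,600),interpolation=cv2.INTER_CUBIC))
E
```

```text
area [  19   19  110  111 8085]
plate rect mm ((531.939453125, 10.839836120605469), (190.78451538085938, 191.08274841308594), 11.354866981506348)
circ [199.83333349 278.16667175] 7.3333335 [0.38219536 0.14114489 0.0525    ]
dowels [[ 0.51538847  0.08768984  0.052     ]
 [ 0.54709372 -0.06755723  0.052     ]]
knob [[0.37508034 0.14579474 0.03      ]] bin [[0.50149948 0.23790014 0.03      ]] wrench [[ 0.66063045 -0.15246895  0.        ]
 [ 0.54849775 -0.20157691  0.        ]]
```

View pics/up.png

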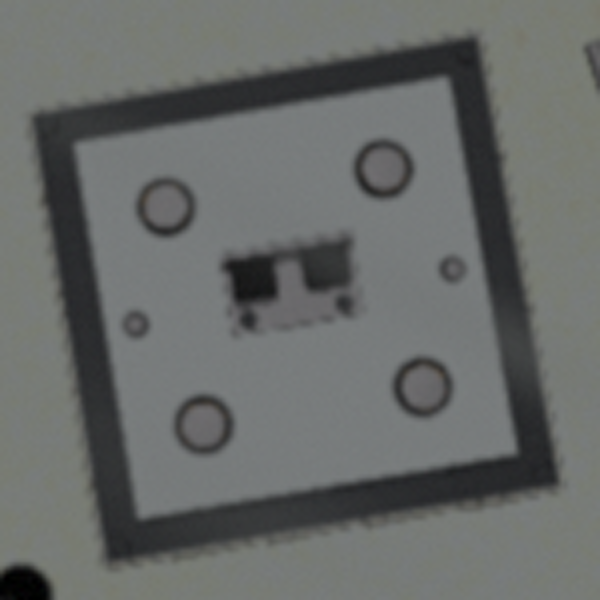

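The enlarged crop shows the four shims at crop pixels (166,207), (384,168), (423,387) and (204,424), and the dowels at (136,324) and (452,268). The plate measures 191 mm, which matches its given 190 mm. Next I cross-check these points and work out the targets.

```bash
cat >> h.py <<'E'
from scipy.spatial.transform import Rotation as Ro
C=np.array([0.5319,0.0108]);YAW=np.deg2rad(11.35)
def pl(x,y): c,s=np.cos(YAW),np.sin(YAW); return C+np.array([c*x-s*y,s*x+c*y])/1000
def delta(xyz,toolx_deg):
    o=robot.observe(); R=Ro.from_euler('xyz',o['tool_rot']); 
    d=R.inv().apply(np.array(xyz)-o['tool_pos'])
    T=Ro.from_euler('xyz',[np.pi,0,np.deg2rad(toolx_deg)])
    print('pos',o['tool_pos'].round(4),'F',o['contact_force'].round(2),'t',o['time'],'shift',d.round(4),'rotvec',(R.inv()*T).as_rotvec().round(4))
E
python3 - <<'E'
from h import *
f=lambda q:(np.array(q,float)+.5)/4-.5+[195,130]
S=world('top',f([[166,207],[384,168],[423,387],[204,424]]),.0525)
D=world('top',f([[136,324],[452,268]]),.052)
print('shims',S.round(4).tolist(),S.mean(0)); print('pred',[pl(x,y).round(4).tolist() for x,y in((55,55),(55,-55),(-55,-55),(-55,55))])
d=D[0]-D[1];print('dowel mid',D.mean(0),np.linalg.norm(d),np.rad2deg(np.arctan2(-d[0],d[1])))
d=S[0]+S[3]*0-S[1];print('yaw',np.rad2deg(np.arctan2(-d[0],d[1])))
print('scene px pred',proj('scene',[[*pl(x,y),.0525] for x,y in((55,55),(55,-55),(-55,-55),(-55,55))]).round(1).tolist())
for x,y,a in((-78,78,146.35),(78,-78,146.35),(78,78,56.35),(-78,-78,56.35)):
    p=pl(x,y);print((x,y),p.round(4)); delta([*p,.08],a)
E
```

```text
shims [[0.5745, 0.0752, 0.0525], [0.5965, -0.0323, 0.0525], [0.4889, -0.0537, 0.0525], [0.4678, 0.0534, 0.0525]] [0.5319226  0.01065883 0.0525    ]
pred [[0.575, 0.0755], [0.5966, -0.0323], [0.4888, -0.0539], [0.4672, 0.0539]]
dowel mid [0.53196293 0.01082391 0.052     ] 0.15846613124990935 11.541072302843201
yaw 11.552201594545727
scene px pred [[270.3, 205.5], [227.4, 195.9], [239.3, 162.0], [279.8, 170.5]]
(-78, 78) [0.4401 0.0719]
pos [0.2219 0.4754 0.2261] F [-0.65 -0.65  0.28] t 0.1 shift [-0.3684 -0.2731  0.1464] rotvec [-1.400e-03 -1.000e-04  1.505e-01]
(78, -78) [ 0.6237 -0.0503]
pos [0.2219 0.4754 0.2261] F [-0.65 -0.65  0.28] t 0.1 shift [-0.5866 -0.3062  0.1464] rotvec [-1.400e-03 -1.000e-04  1.505e-01]
(78, 78) [0.593  0.1026]
pos [0.2219 0.4754 0.2261] F [-0.65 -0.65  0.28] t 0.1 shift [-0.494  -0.1806  0.1463] rotvec [-1.2000e-03  1.0000e-03  1.7213e+00]
(-78, -78) [ 0.4708 -0.081 ]
pos [0.2219 0.4754 0.2261] F [-0.65 -0.65  0.28] t 0.1 shift [-0.461  -0.3987  0.1466] rotvec [-1.2000e-03  1.0000e-03  1.7213e+00]
```

View pics/su.png

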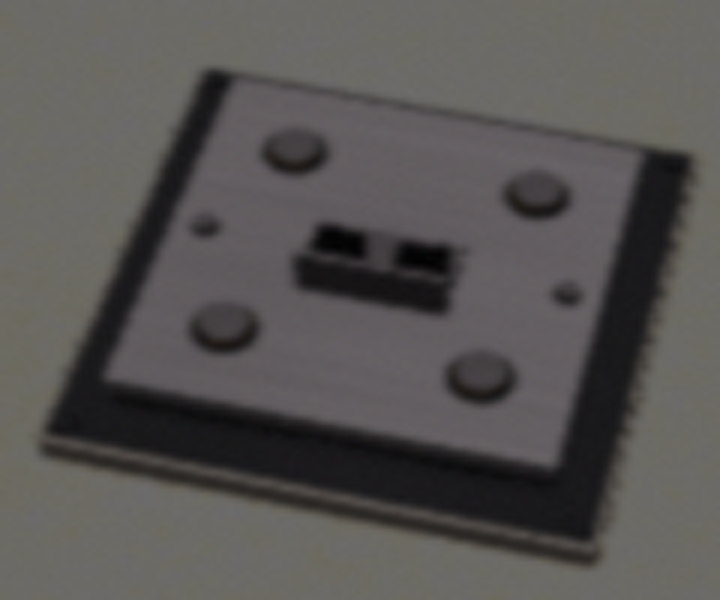

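The scene crop shows all four shims within about 1.5 px of the prediction, so the geometry is confirmed. I close the fingers and go above the first corner (-78,+78).

>>> {"method": "arm_command", "body": {
  "moves": [
    [[-0.035, -0.025, 0.005], [0, 0, 0.03], 0],
    [[-0.07, -0.05, 0.01], [0, 0, 0.06], 0],
    [[-0.105, -0.075, 0.02], [0, 0, 0.09], 0],
    [[-0.145, -0.105, 0.03], [0, 0, 0.12], 0],
    [[-0.18, -0.135, 0.04], [0, 0, 0.15], 0]
  ],
  "squeeze": 10
}}

```text
time: 0.6
tool_pos: [0.3286, 0.2756, 0.1863]
tool_rot: [3.141, 0.0, 2.554]
contact_force: [1.6, -0.0, -0.1]
opening: 0.0564
grip_force: 0.0
```

```bash
python3 - <<'E'
from h import *
print(robot.observe()['opening']);delta([*pl(-78,78),.07],146.45)
E
```

```text
0.05640516609679088
pos [0.3286 0.2756 0.1863] F [ 1.59 -0.02 -0.07] t 0.6 shift [-0.2056 -0.1078  0.1163] rotvec [ 0.0001  0.0002 -0.0019]
```

>>> {"method": "arm_command", "body": {
  "moves": [
    [[-0.05, -0.025, 0.02], [0, 0, 0], 0],
    [[-0.095, -0.05, 0.045], [0, 0, 0], 0],
    [[-0.14, -0.075, 0.07], [0, 0, 0], 0],
    [[-0.18, -0.095, 0.095], [0, 0, 0], 0],
    [[-0.205, -0.107, 0.11], [0, 0, 0], 0]
  ]
}}

```text
time: 1.1
tool_pos: [0.4371, 0.0778, 0.0789]
tool_rot: [3.141, 0.0, 2.555]
contact_force: [0.8, 0.0, -0.2]
opening: 0.0163
grip_force: 0.0
```

>>> {"method": "arm_command", "body": {
  "moves": [
    [[0, 0, 0], [0, 0, 0], 0],
    [[0, 0, 0], [0, 0, 0], 0],
    [[0, 0, 0.003], [0, 0, 0], 0],
    [[0, 0, 0.003], [0, 0, 0], 0],
    [[0, 0, 0.003], [0, 0, 0], 0]
  ]
}}

```text
time: 1.6
tool_pos: [0.4365, 0.0806, 0.0772]
tool_rot: [3.141, 0.001, 2.557]
contact_force: [-1.1, -0.1, -1.1]
opening: 0.0004
grip_force: 0.0
```

```bash
python3 - <<'E'
from h import *
print(robot.observe()['opening']);delta([*pl(-78,78),.046],146.45)
E
```

```text
0.00036110464514647005
pos [0.4365 0.0806 0.0772] F [-1.13 -0.11 -1.11] t 1.6 shift [-0.0078 -0.0053  0.0312] rotvec [0.0006 0.0006 0.0007]
```

>>> {"method": "arm_command", "body": {
  "moves": [
    [[-0.008, -0.005, 0.005], [0, 0, 0], 0],
    [[-0.008, -0.005, 0.012], [0, 0, 0], 0],
    [[-0.008, -0.005, 0.018], [0, 0, 0], 0],
    [[-0.008, -0.005, 0.024], [0, 0, 0], 0],
    [[-0.008, -0.005, 0.026], [0, 0, 0], 0]
  ]
}}

```text
time: 2.1
tool_pos: [0.44, 0.071, 0.0499]
tool_rot: [-3.141, -0.001, 2.555]
contact_force: [-0.7, 0.2, -0.9]
opening: 0.0004
grip_force: 0.0
```

>>> {"method": "arm_command", "body": {
  "moves": [
    [[0, 0, 0], [0, 0, 0], 0],
    [[0, 0, 0], [0, 0, 0], 0],
    [[0, 0, 0], [0, 0, 0], 0],
    [[0, 0, 0.001], [0, 0, 0], 0],
    [[0, 0, 0.001], [0, 0, 0], 0]
  ]
}}

```text
time: 2.6
tool_pos: [0.4406, 0.071, 0.0498]
tool_rot: [3.141, 0.0, 2.555]
contact_force: [0.1, 0.5, 0.4]
opening: 0.0007
grip_force: 0.0
```

```bash
python3 - <<'E'
from h import *
delta([*pl(-78,78),.046],146.45)
E
```

```text
pos [0.4406 0.071  0.0498] F [0.11 0.51 0.43] t 2.6 shift [0.001  0.0004 0.0038] rotvec [ 0.0002  0.0002 -0.0013]
```

>>> {"method": "arm_command", "body": {
  "moves": [
    [[0.001, 0, 0.001], [0, 0, 0], 0],
    [[0.001, 0, 0.002], [0, 0, 0], 0],
    [[0.001, 0, 0.003], [0, 0, 0], 0],
    [[0.001, 0, 0.004], [0, 0, 0], 0],
    [[0.001, 0, 0.004], [0, 0, 0], 0]
  ]
}}

```text
time: 3.1
tool_pos: [0.4398, 0.0716, 0.0462]
tool_rot: [3.141, 0.0, 2.555]
contact_force: [-2.2, 0.3, 6.8]
opening: 0.0004
grip_force: 3.2
```

>>> {"method": "arm_command", "body": {
  "moves": [
    [[0, 0, 0.0005], [0, 0, 0], 0],
    [[0, 0, 0.0005], [0, 0, 0], 0],
    [[0, 0, 0.0005], [0, 0, 0], 0],
    [[0, 0, 0.0005], [0, 0, 0], 0],
    [[0, 0, 0.0005], [0, 0, 0], 0]
  ]
}}

```text
time: 3.6
tool_pos: [0.4398, 0.0716, 0.0461]
tool_rot: [3.141, 0.0, 2.555]
contact_force: [-2.8, -0.2, 11.9]
opening: 0.0006
grip_force: 5.9
```

Corner (-78,+78) does not give: 12 N at z = 46.1 mm. Next is the opposite corner.

>>> {"method": "arm_command", "body": {
  "moves": [
    [[0, 0, -0.025], [0, 0, 0], 0],
    [[0, 0, -0.05], [0, 0, 0], 0],
    [[-0.04, 0, -0.055], [0, 0, 0], 0],
    [[-0.08, 0, -0.055], [0, 0, 0], 0],
    [[-0.11, 0, -0.055], [0, 0, 0], 0]
  ]
}}

```text
time: 4.1
tool_pos: [0.5334, 0.0095, 0.1009]
tool_rot: [3.141, 0.002, 2.555]
contact_force: [0.2, 0.0, 0.1]
opening: 0.0003
grip_force: 0.0
```

>>> {"method": "arm_command", "body": {
  "moves": [
    [[-0.04, 0, 0], [0, 0, 0], 0],
    [[-0.08, 0, 0], [0, 0, 0], 0],
    [[-0.11, 0, 0], [0, 0, 0], 0],
    [[-0.11, 0, 0.02], [0, 0, 0], 0],
    [[-0.11, 0, 0.04], [0, 0, 0], 0]
  ]
}}

```text
time: 4.6
tool_pos: [0.6238, -0.0511, 0.0596]
tool_rot: [3.141, 0.001, 2.554]
contact_force: [-0.3, 0.6, -1.3]
opening: 0.0004
grip_force: 0.0
```

```bash
python3 - <<'E'
from h import *
delta([*pl(78,-78),.046],146.45)
E
```

```text
pos [ 0.6238 -0.0511  0.0596] F [-0.31  0.6  -1.26] t 4.6 shift [0.0005 0.0006 0.0136] rotvec [ 0.0005  0.001  -0.0024]
```

>>> {"method": "arm_command", "body": {
  "moves": [
    [[0, 0, 0.004], [0, 0, 0], 0],
    [[0, 0, 0.008], [0, 0, 0], 0],
    [[0, 0, 0.011], [0, 0, 0], 0],
    [[0, 0, 0.012], [0, 0, 0], 0],
    [[0, 0, 0.013], [0, 0, 0], 0]
  ]
}}

```text
time: 5.1
tool_pos: [0.6233, -0.0502, 0.048]
tool_rot: [3.141, 0.001, 2.555]
contact_force: [-0.1, -0.4, -1.0]
opening: 0.0007
grip_force: 0.0
```

>>> {"method": "arm_command", "body": {
  "moves": [
    [[0, 0, 0.0005], [0, 0, 0], 0],
    [[0, 0, 0.0005], [0, 0, 0], 0],
    [[0, 0, 0.001], [0, 0, 0], 0],
    [[0, 0, 0.001], [0, 0, 0], 0],
    [[0, 0, 0.001], [0, 0, 0], 0]
  ]
}}

```text
time: 5.6
tool_pos: [0.623, -0.0502, 0.0463]
tool_rot: [3.142, 0.0, 2.555]
contact_force: [-0.2, -0.1, 0.5]
opening: 0.0003
grip_force: 0.0
```

>>> {"method": "arm_command", "body": {
  "moves": [
    [[0, 0, 0.0003], [0, 0, 0], 0],
    [[0, 0, 0.0006], [0, 0, 0], 0],
    [[0, 0, 0.0006], [0, 0, 0], 0],
    [[0, 0, 0.0006], [0, 0, 0], 0],
    [[0, 0, 0.0006], [0, 0, 0], 0]
  ]
}}

```text
time: 6.1
tool_pos: [0.623, -0.0502, 0.0463]
tool_rot: [3.141, 0.0, 2.555]
contact_force: [-2.2, 0.0, 5.1]
opening: 0.0005
grip_force: 2.7
```

>>> {"method": "arm_command", "body": {
  "moves": [
    [[0, 0, 0.0005], [0, 0, 0], 0],
    [[0, 0, 0.0005], [0, 0, 0], 0],
    [[0, 0, 0.0005], [0, 0, 0], 0],
    [[0, 0, 0.0005], [0, 0, 0], 0],
    [[0, 0, 0.0005], [0, 0, 0], 0]
  ]
}}

```text
time: 6.6
tool_pos: [0.623, -0.0502, 0.0462]
tool_rot: [3.141, 0.001, 2.555]
contact_force: [-3.0, 1.2, 8.8]
opening: 0.0008
grip_force: 4.2
```

Corner (+78,-78) does not give either. I rotate a quarter turn and go to (+78,+78).

>>> {"method": "arm_command", "body": {
  "moves": [
    [[0, 0, -0.03], [0, 0, 0], 0],
    [[0.02, 0.02, -0.045], [0, 0, 0.14], 0],
    [[0.04, 0.04, -0.05], [0, 0, 0.28], 0],
    [[0.06, 0.06, -0.05], [0, 0, 0.42], 0],
    [[0.08, 0.08, -0.05], [0, 0, 0.56], 0]
  ]
}}

```text
time: 7.1
tool_pos: [0.6005, 0.0616, 0.0954]
tool_rot: [3.141, 0.0, 1.989]
contact_force: [0.3, 0.8, 0.2]
opening: 0.0002
grip_force: 0.0
```

>>> {"method": "arm_command", "body": {
  "moves": [
    [[0, 0, 0], [0, 0, 0.14], 0],
    [[0, 0, 0], [0, 0, 0.28], 0],
    [[0, 0, 0], [0, 0, 0.42], 0],
    [[0, 0, 0], [0, 0, 0.56], 0],
    [[0, 0, 0], [0, 0, 0.7], 0]
  ]
}}

```text
time: 7.6
tool_pos: [0.6006, 0.0607, 0.0949]
tool_rot: [-3.141, -0.0, 1.289]
contact_force: [0.5, -0.6, 0.1]
opening: 0.0006
grip_force: 0.0
```

```bash
python3 - <<'E'
from h import *
delta([*pl(78,78),.046],56.45)
E
```

```text
pos [0.6006 0.0607 0.0949] F [ 0.51 -0.56  0.15] t 7.6 shift [ 0.0381 -0.0189  0.0489] rotvec [-1.000e-04 -0.000e+00  3.039e-01]
```

>>> {"method": "arm_command", "body": {
  "moves": [
    [[0.013, -0.006, 0.01], [0, 0, 0.1], 0],
    [[0.025, -0.012, 0.02], [0, 0, 0.2], 0],
    [[0.038, -0.019, 0.03], [0, 0, 0.304], 0],
    [[0.038, -0.019, 0.037], [0, 0, 0.304], 0],
    [[0.038, -0.019, 0.042], [0, 0, 0.304], 0]
  ]
}}

```text
time: 8.1
tool_pos: [0.5926, 0.1023, 0.0525]
tool_rot: [-3.141, 0.0, 0.994]
contact_force: [-0.6, 0.9, -0.0]
opening: 0.0007
grip_force: 0.0
```

>>> {"method": "arm_command", "body": {
  "moves": [
    [[0, 0, 0], [0, 0, 0], 0],
    [[0, 0, 0.001], [0, 0, 0], 0],
    [[0, 0, 0.002], [0, 0, 0], 0],
    [[0, 0, 0.003], [0, 0, 0], 0],
    [[0, 0, 0.004], [0, 0, 0], 0]
  ]
}}

```text
time: 8.6
tool_pos: [0.5929, 0.1022, 0.0494]
tool_rot: [3.141, -0.0, 0.991]
contact_force: [0.5, -0.0, -0.2]
opening: 0.0001
grip_force: 0.0
```

```bash
python3 - <<'E'
from h import *
delta([*pl(78,78),.046],56.45)
E
```

```text
pos [0.5929 0.1022 0.0494] F [ 0.47 -0.02 -0.15] t 8.6 shift [ 0.0004 -0.0001  0.0034] rotvec [ 0.0004 -0.0004  0.0056]
```

>>> {"method": "arm_command", "body": {
  "moves": [
    [[0, 0, 0.001], [0, 0, 0], 0],
    [[0, 0, 0.002], [0, 0, 0], 0],
    [[0, 0, 0.0025], [0, 0, 0], 0],
    [[0, 0, 0.003], [0, 0, 0], 0],
    [[0, 0, 0.003], [0, 0, 0], 0]
  ]
}}

```text
time: 9.1
tool_pos: [0.5927, 0.1025, 0.0462]
tool_rot: [-3.142, -0.0, 0.991]
contact_force: [-0.6, 0.2, 0.5]
opening: 0.0004
grip_force: 0.3
```

>>> {"method": "arm_command", "body": {
  "moves": [
    [[0, 0, 0.0003], [0, 0, 0], 0],
    [[0, 0, 0.0006], [0, 0, 0], 0],
    [[0, 0, 0.0006], [0, 0, 0], 0],
    [[0, 0, 0.0006], [0, 0, 0], 0],
    [[0, 0, 0.0006], [0, 0, 0], 0]
  ]
}}

```text
time: 9.6
tool_pos: [0.5928, 0.1025, 0.0457]
tool_rot: [3.141, -0.0, 0.991]
contact_force: [-0.5, 1.7, 2.1]
opening: 0.0007
grip_force: 1.3
```

>>> {"method": "arm_command", "body": {
  "moves": [
    [[0, 0, 0.0005], [0, 0, 0], 0],
    [[0, 0, 0.0005], [0, 0, 0], 0],
    [[0, 0, 0.001], [0, 0, 0], 0],
    [[0, 0, 0.001], [0, 0, 0], 0],
    [[0, 0, 0.001], [0, 0, 0], 0]
  ]
}}

```text
time: 10.1
tool_pos: [0.5928, 0.1026, 0.0447]
tool_rot: [3.141, -0.0, 0.991]
contact_force: [-0.9, 2.3, 3.2]
opening: 0.0003
grip_force: 1.7
```

>>> {"method": "arm_command", "body": {
  "moves": [
    [[0, 0, 0.0005], [0, 0, 0], 0],
    [[0, 0, 0.001], [0, 0, 0], 0],
    [[0, 0, 0.001], [0, 0, 0], 0],
    [[0, 0, 0.0015], [0, 0, 0], 0],
    [[0, 0, 0.0015], [0, 0, 0], 0]
  ]
}}

```text
time: 10.6
tool_pos: [0.5929, 0.1026, 0.0431]
tool_rot: [3.141, -0.0, 0.991]
contact_force: [1.1, 2.8, 4.2]
opening: 0.0009
grip_force: 1.9
```

This corner gives: 3 mm dip at about 4 N. (+78,+78) is the loose one. I ease off slowly, lift, and go above its shim (55,55).

>>> {"method": "arm_command", "body": {
  "moves": [
    [[0, 0, 0.0005], [0, 0, 0], 0],
    [[0, 0, 0.0005], [0, 0, 0], 0],
    [[0, 0, -0.001], [0, 0, 0], 0],
    [[0, 0, -0.0025], [0, 0, 0], 0],
    [[0, 0, -0.005], [0, 0, 0], 0]
  ]
}}

```text
time: 11.1
tool_pos: [0.5922, 0.1019, 0.0478]
tool_rot: [-3.141, 0.001, 0.991]
contact_force: [0.9, 0.1, -0.0]
opening: 0.0001
grip_force: 0.0
```

>>> {"method": "arm_command", "body": {
  "moves": [
    [[0, 0, -0.008], [0, 0, 0], 0],
    [[0, 0, -0.016], [0, 0, 0], 0],
    [[-0.013, 0, -0.018], [0, 0, 0], 0],
    [[-0.026, 0, -0.018], [0, 0, 0], 0],
    [[-0.033, 0, -0.018], [0, 0, 0], 0]
  ]
}}

```text
time: 11.6
tool_pos: [0.5733, 0.0733, 0.066]
tool_rot: [-3.141, 0.001, 0.99]
contact_force: [-0.3, -0.8, 0.1]
opening: 0.0005
grip_force: 0.0
```

```bash
python3 - <<'E'
from h import *
delta([*pl(55,55),.0525],56.45); print(world('top',[[236.5,181.5]],.0525))
E
```

```text
pos [0.5733 0.0733 0.066 ] F [-0.32 -0.84  0.11] t 11.6 shift [0.0028 0.0002 0.0135] rotvec [-0.0008  0.0008  0.0048]
[[0.57427469 0.07443206 0.0525    ]]
```

>>> {"method": "arm_command", "body": {
  "moves": [
    [[0.002, 0, 0.004], [0, 0, 0], 0],
    [[0.002, 0, 0.008], [0, 0, 0], 0],
    [[0.002, 0, 0.011], [0, 0, 0], 0],
    [[0.002, 0, 0.012], [0, 0, 0], 0],
    [[0.002, 0, 0.012], [0, 0, 0], 0]
  ]
}}

```text
time: 12.1
tool_pos: [0.5756, 0.0767, 0.0536]
tool_rot: [-3.141, 0.0, 0.991]
contact_force: [0.2, -0.7, -0.4]
opening: 0.0005
grip_force: 0.0
```

>>> {"method": "arm_command", "body": {
  "moves": [
    [[0, 0, 0.0005], [0, 0, 0], 0],
    [[0, 0, 0.001], [0, 0, 0], 0],
    [[0, 0, 0.0015], [0, 0, 0], 0],
    [[0, 0, 0.002], [0, 0, 0], 0],
    [[0, 0, 0.0025], [0, 0, 0], 0]
  ]
}}

```text
time: 12.6
tool_pos: [0.576, 0.0766, 0.0527]
tool_rot: [3.141, -0.001, 0.991]
contact_force: [-4.1, 0.1, 11.8]
opening: 0.0004
grip_force: 5.8
```

>>> {"method": "arm_command", "body": {
  "moves": [
    [[0, 0, 0.0005], [0, 0, 0], 0],
    [[0, 0, 0.001], [0, 0, 0], 0],
    [[0, 0, 0.0015], [0, 0, 0], 0],
    [[0, 0, 0.002], [0, 0, 0], 0],
    [[0, 0, 0.0025], [0, 0, 0], 0]
  ]
}}

```text
time: 13.1
tool_pos: [0.5759, 0.0766, 0.0508]
tool_rot: [3.141, -0.001, 0.991]
contact_force: [-4.4, 0.5, 12.7]
opening: 0.0002
grip_force: 6.3
```

>>> {"method": "arm_command", "body": {
  "moves": [
    [[0, 0, 0.0005], [0, 0, 0], 0],
    [[0, 0, 0.001], [0, 0, 0], 0],
    [[0, 0, 0.0015], [0, 0, 0], 0],
    [[0, 0, 0.002], [0, 0, 0], 0],
    [[0, 0, 0.002], [0, 0, 0], 0]
  ]
}}

```text
time: 13.6
tool_pos: [0.576, 0.0766, 0.0487]
tool_rot: [3.141, -0.001, 0.991]
contact_force: [-3.7, 0.6, 11.4]
opening: 0.0001
grip_force: 5.9
```

The shim is sliding down at about 12 N. I continue to the stop.

>>> {"method": "arm_command", "body": {
  "moves": [
    [[0, 0, 0.0005], [0, 0, 0], 0],
    [[0, 0, 0.001], [0, 0, 0], 0],
    [[0, 0, 0.0015], [0, 0, 0], 0],
    [[0, 0, 0.002], [0, 0, 0], 0],
    [[0, 0, 0.002], [0, 0, 0], 0]
  ]
}}

```text
time: 14.1
tool_pos: [0.576, 0.0766, 0.0467]
tool_rot: [3.141, -0.001, 0.991]
contact_force: [-4.8, -0.9, 11.1]
opening: 0.0005
grip_force: 6.0
```

>>> {"method": "arm_command", "body": {
  "moves": [
    [[0, 0, 0.0005], [0, 0, 0], 0],
    [[0, 0, 0.0005], [0, 0, 0], 0],
    [[0, 0, 0.0005], [0, 0, 0], 0],
    [[0, 0, 0.0005], [0, 0, 0], 0],
    [[0, 0, 0.0005], [0, 0, 0], 0]
  ]
}}

```text
time: 14.6
tool_pos: [0.576, 0.0766, 0.0467]
tool_rot: [3.14, -0.001, 0.991]
contact_force: [-4.3, 0.3, 14.1]
opening: 0.0003
grip_force: 7.6
```

>>> {"method": "arm_command", "body": {
  "moves": [
    [[0, 0, 0.0004], [0, 0, 0], 0],
    [[0, 0, 0.0006], [0, 0, 0], 0],
    [[0, 0, 0.0006], [0, 0, 0], 0],
    [[0, 0, 0.0006], [0, 0, 0], 0],
    [[0, 0, 0.0006], [0, 0, 0], 0]
  ]
}}

```text
time: 15.1
tool_pos: [0.576, 0.0766, 0.0466]
tool_rot: [3.14, -0.001, 0.991]
contact_force: [-6.6, -0.4, 19.5]
opening: 0.0004
grip_force: 9.6
```

>>> {"method": "arm_command", "body": {
  "moves": [
    [[0, 0, -0.002], [0, 0, 0], 0],
    [[0, 0, -0.01], [0, 0, 0], 0],
    [[0, 0, -0.03], [0, 0, 0], 0],
    [[0, 0, -0.06], [0, 0, 0], 0],
    [[0, 0, -0.09], [0, 0, 0], 0]
  ]
}}

```text
time: 15.6
tool_pos: [0.5754, 0.0765, 0.1348]
tool_rot: [-3.141, 0.001, 0.991]
contact_force: [0.6, 0.5, 0.8]
opening: 0.0005
grip_force: 0.0
```

>>> {"method": "arm_command", "body": {
  "moves": [
    [[0.02, 0.03, -0.02], [0, 0, 0], 0],
    [[0.04, 0.07, -0.03], [0, 0, 0], 0],
    [[0.06, 0.11, -0.03], [0, 0, 0], 0],
    [[0.06, 0.15, -0.03], [0, 0, 0], 0],
    [[0.06, 0.15, -0.03], [0, 0, 0], 0]
  ]
}}

```text
time: 16.1
tool_pos: [0.7368, 0.0412, 0.1618]
tool_rot: [3.141, 0.001, 0.988]
contact_force: [-1.3, -0.6, -0.9]
opening: 0.0005
grip_force: 0.0
```

```bash
python3 - <<'E'
from h import *
for n,(a,b,c,d) in (('top',(130,280,195,345)),('scene',(135,250,190,310))):
    im=robot.read_camera(n)[:,:,::-1]; cv2.imwrite(f'pics/{n}_end.png',cv2.resize(im[a:b,c:d],(600,600),interpolation=cv2.INTER_CUBIC))
o=robot.observe();print(o['time'],o['tool_pos'],o['contact_force'])
a=cv2.imread('pics/top_end.png');b=cv2.imread('pics/scene_end.png');cv2.imwrite('pics/end.png',cv2.resize(np.hstack([a,b]),(800,400)))
E
```

```text
16.2 [0.73399899 0.04387317 0.16261499] [-1.39330685  0.54360535  0.44306186]
```

View pics/end.png

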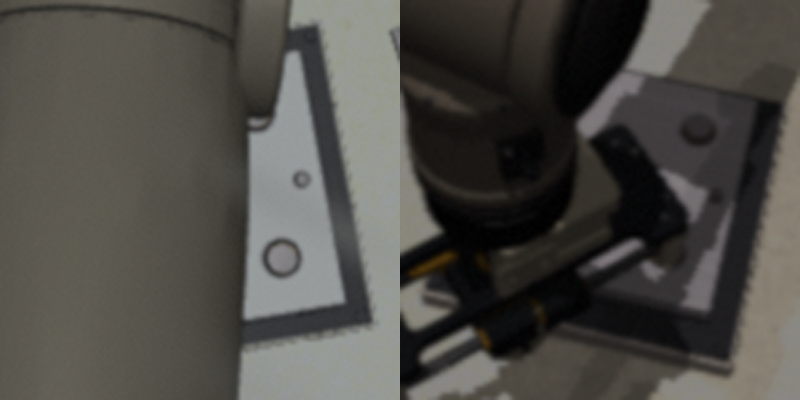

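The arm hides the plate in both views, so I swing it aside for one check.

>>> {"method": "arm_command", "body": {
  "moves": [
    [[0.02, -0.035, -0.02], [0, 0, 0], 0],
    [[0.04, -0.07, -0.04], [0, 0, 0], 0],
    [[0.06, -0.11, -0.05], [0, 0, 0], 0],
    [[0.08, -0.15, -0.05], [0, 0, 0], 0],
    [[0.09, -0.19, -0.05], [0, 0, 0], 0]
  ]
}}

```text
time: 16.7
tool_pos: [0.6224, 0.2265, 0.2152]
tool_rot: [3.141, -0.002, 0.992]
contact_force: [-0.4, -0.2, -0.6]
opening: 0.0004
grip_force: 0.0
```

>>> {"method": "arm_command", "body": {
  "moves": [
    [[0.02, -0.04, 0], [0, 0, 0], 0],
    [[0.04, -0.08, 0], [0, 0, 0], 0],
    [[0.06, -0.12, 0], [0, 0, 0], 0],
    [[0.08, -0.16, 0], [0, 0, 0], 0],
    [[0.1, -0.2, 0], [0, 0, 0], 0]
  ]
}}

```text
time: 17.2
tool_pos: [0.5094, 0.4187, 0.215]
tool_rot: [-3.141, -0.001, 0.992]
contact_force: [0.2, 0.7, -0.1]
opening: 0.0005
grip_force: 0.0
```

>>> {"method": "arm_command", "body": {
  "moves": [
    [[0.02, -0.03, 0], [0, 0, 0], 0],
    [[0.04, -0.06, 0], [0, 0, 0], 0],
    [[0.05, -0.09, 0], [0, 0, 0], 0],
    [[0.05, -0.1, 0], [0, 0, 0], 0],
    [[0.05, -0.1, 0], [0, 0, 0], 0]
  ]
}}

```text
time: 17.7
tool_pos: [0.4535, 0.5145, 0.2146]
tool_rot: [-3.141, 0.0, 0.994]
contact_force: [0.4, -0.5, 0.5]
opening: 0.0005
grip_force: 0.0
```

```bash
python3 - <<'E'
from h import *
I=[cv2.resize(robot.read_camera(n)[a:b,c:d,::-1],(400,400),interpolation=cv2.INTER_CUBIC) for n,(a,b,c,d) in (('top',(125,295,185,355)),('scene',(135,250,190,310)))]
cv2.imwrite('pics/end2.png',np.hstack(I)); o=robot.observe();print(o['time'],o['tool_pos'],o['contact_force'])
E
```

```text
17.8 [0.45577419 0.51285515 0.21455541] [ 0.4301472  -0.24822731  0.39067634]
```

View pics/end2.png

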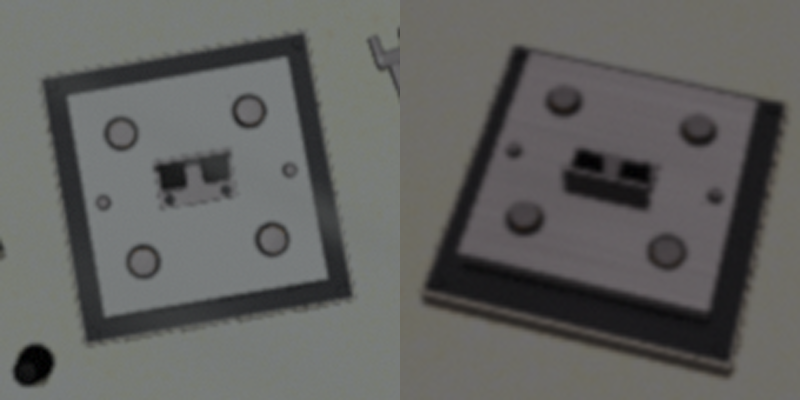

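The left (top) view shows the plate square on the bed. In the right (scene) view, the shim at (667,251) is flush, and the other three at (563,100), (699,130) and (524,217) still stand. The hand is clear, so I hand the job in.

```bash
python3 -c "
from cell import robot
print(robot.hand_in())"
```

```text
the job is handed in; nothing more can be done
None
```

The rocking corner was corner_1 (+x +y, taking plate +x as pointing away from the robot). Its shim is pressed 6 mm down to its stop, the other three still stand, the hand is clear and the job is handed in; I didn't press corner_4 (-x -y), because only one corner is loose.

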